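# Lock the lever of the desk paper punch with its pin

## Task

Lock the paper punch for moving: stand the red-headed pin from the pink stand in the hole of the yellow block and let go of it. Push the lever gently over until you feel it held, because the pin has dropped into the hidden cross-hole of the shaft, and prove the lock by leaning on the lever for half a second with about 14 N, never more than 22 N. Then press the pin down through the shaft until its red head sits on the block, leaving the mug, tape roll and note pad where they are.

Things in the scene. Friction and masses are not known exactly. Their poses are not given: they have to be found in the camera images.
- punch: Lever paper punch fixed to the desk, base 210 x 210 x 12 mm. Origin: centre of the base's underside. z up; y along the horizontal shaft (32 mm thick, axis 44 mm above the desk); +x is the way to push the lever. At x 45 to 100 mm the die head, 52 mm high; at y -50 mm the lock block, yellow top 44 x 44 mm, 82 mm above the desk; at y +4 mm a bearing 64 mm high.
- lock_hole (a point): Centre of the mouth of the vertical 11.5 mm round hole in the yellow block. It goes 22 mm down to the shaft; with the shaft turned right, the shaft's cross-hole (11.6 mm square) continues it. The cross-hole is hidden, its angle to the lever differs each time. Out of line, the pin stands loose on the shaft, head 44 mm above the block; in line, it drops 9 mm by itself onto a tight liner.
- lever: Steel lever, 80 mm long. Origin: on the shaft's axis, 44 mm above the desk. Its z points along it to the bar. It starts leaning to punch -x (0.3 to 1.0 rad), drags 1 to 2 N along its path, stays where left; push it to punch +x, 0.5 to 1.2 rad, till the dropped pin locks it (after the drop it still has some free play). Locked, it gives springily, about 5 N per mm; over 22 N is forcing it.
- lever_grip (a point): Centre of the lever's black cross-bar: 12 mm thick, 62 mm long along punch y, 80 mm from the shaft's axis, at punch y +55 mm.
- pin_mid (a point): Centre, half-way up, of the lock pin, 96 mm long, 60 g: lower 66 mm a steel shank of 10 mm diameter, tip tapered to 6 mm over 3 mm; upper 30 mm a red round head of 20 mm diameter. Its z points up. It starts upright in the pink stand, centre 63 mm above the desk. Once dropped, pressing it the last 35 mm through the liner takes 8 to 25 N, until the head meets the block.
- stand: Pink desk stand fixed to the desk: block 60 x 60 x 45 mm with a 12.5 mm hole 30 mm deep for the pin in its centre, and at its +y side a 30 mm high tray with small things. Origin: centre of the block's underside.
- mug: White mug, 80 mm across, 90 mm high, bystander. Origin: centre of its underside.
- tape: Roll of green tape lying flat, 90 mm across, 20 mm high, bystander. Origin: centre of its underside.
- notes: Yellow note pad, 76 x 76 x 30 mm, bystander. Origin: centre of its underside.
There are look-alikes about, which are no part of the job. What is meant by the part that bears pin_mid is not blue or green, and is the smaller of those in its own colour.

How it is judged (in metres and radians):
On the way, in this order (a step that is already met when the one before it is completed fails the run):
1. the pin stands released in the lock hole, resting on the shaft (z of pin_mid in the frame of lock_hole between 0.0225 and 0.032 m and horizontal distance between pin_mid and lock_hole below 0.012 m and contact force between the fingers and pin below 0.3 N), for 0.2 s.
2. with the pin dropped into the cross-hole, the lever is leaned on (more than 9 N) to prove the lock (z of pin_mid in the frame of lock_hole below 0.0205 m and horizontal distance between pin_mid and lock_hole below 0.012 m and contact force between lever and the fingers above 9 N), for 0.2 s.
At the end, for the whole second after the job is handed in: The pin is upright in the lock hole and right through the shaft, its head on the block or less than 3.5 mm above it, its centre within 6 mm of the hole's axis (z of pin_mid in the frame of lock_hole below -0.0145 m and horizontal distance between pin_mid and lock_hole below 0.006 m and angle between pin_mid's own z axis and vertical below 0.15 rad); the robot touches nothing.
It fails at once if the lever was forced (more than 22 N) (contact force between lever and anything else above 22 N).
It fails at once if the mug, tape or note pad was moved by more than 3 cm (distance of any of mug, tape, notes from where it was at the start of the episode above 0.03 m).
It also fails if it takes over 72 s, if anything falls off the work surface, if the arm or the gripper's body presses on something with over 40 N, if the wrist force passes 120 N, or if a joint passes its speed limit or range.

## Robot

A 6-joint arm with a two-finger parallel gripper is mounted at the origin on the work surface. World frame = base frame: x ahead of the robot, y to its left, z up, the work surface at z = 0. Lengths are in mm, angles in rad, forces in N, time in s.
With the tool pointing down it reaches from about 350 to 875 mm from the base axis. Payload 4.2 kg.
Tool frame: the origin (TCP) lies on the mounting face of the last link; the fingertips stand 173 mm ahead of it and the grasp point (between the pads) lies grip_point_offset ahead of it (grip_point_offset is the distance from the TCP to the grasp point, in mm); z points along the fingers, y is the line along which they close (so a half turn about z gives the same grasp; the last joint's range is limited). The gripper opens to 85 mm and grips with 20 to 120 N. Pads are 22 mm wide; open, the fingers measure 114 mm over their backs; the gripper's body (76 mm by 85 mm) begins 54 mm behind the grasp point. The pads swing forward as they close: fully open they stand 13 mm farther back than shut.
Start: joints at [-0.929, 0.385, 0.008, 0, -1.194, -0.259], TCP at [233.463, -579.737, 404.712] pointing down, gripper open.
Joint ranges: [-3.14, 3.14], [-1.21, 2.06], [-1.07, 1.41], [-3.16, 2.05], [-2.99, -0.16], [-3.1, 3.1]. Speed limits (rad/s): [2.79, 2.79, 3.14, 3.14, 3.14, 3.14].

## Interface

Orientations are given as a unit quaternion [x, y, z, w].
In Python, from bench import read_state, get_image, job_done, recognise, place_of, grip_point_offset gives the robot as it stands. The module is installed in compiled form; this text tells all that it offers.
- The arm moves only by the tool carry_out, never from a script. Its arguments are lists of equal length, an entry for each row: "slide": the shift along the tool's x, y, z in m, a list of three; "roll": the turn about the tool's z in degrees; "claw": the finger opening in m, from 0 to 0.0854. A call has 1 to 8 rows; each row is the pose to reach, as a shift and turn from the pose commanded when the call began, along the tool's axes at that moment; what a row does not reach only later rows make up. A row lasts 1/8 s, in which the tool goes at most 62.5 mm and 10.7 degrees, less where a joint would pass 70% of its speed; a pose out of reach is approached as far as the arm can. A call with a gripper value outside its range is refused whole. The fingers move at their own pace and stop on an object; the grip force is fixed at half the most. Time passes only in rows, so rows that repeat a pose let the fingers close. It gives the time, the measured TCP pose, the force, the opening and the grip force at its end, in the units of the state.
- read_state(): the state, without advancing time (a new reading comes with each control period).
- get_image(name): name is "side" or "top" or "wrist"; returns a dict with "img" (420x560x3 uint8, red, green, blue), "z_map" (420x560 float32, mm along the optical axis (not along the pixel's ray), 0 where there is no reading), "mtx" (3x3 intrinsics, pixels), "world_from_camera" (4x4, takes a point from camera to world coordinates); the wrist camera has in their place "T_tool_cam" (4x4, takes a point from camera to tool coordinates, whose origin is the TCP and whose axes are the flange's). Camera axes: x right, y up, looking along -z (the intrinsics and any distortion apply to the point x, -y, -z); pixel columns grow to the right and rows downward; lengths in mm; the calibration is good to about 2 mm. A picture is of the moment at which its call begins: read the wrist's pose just before it.
- job_done(): hands the job in; it is judged then, once.
Trained networks look in a picture, given as the dict that the camera call returned (one of the last four; its "shot" number tells which), for a name from the list of things; names that differ only in an ending like _2 or _b are one class to them, and where a whole thing is asked for, a point or a joint stands for the part that bears it (a point fixed in the world has none). Each returns a list of dicts, best first, with "conf" (0 to 1); they miss things now and then, are a little off and sometimes report something else, mostly with a low value. They report only what shows in the picture. A call takes as long as a camera call. They do not tell look-alikes from the thing itself.
- recognise(picture, thing): "at" ([column, row] in pixels, amid what is visible of it).
- place_of(picture, thing): "at" ([column, row] in pixels: a listed point, or the origin of a listed thing).
The state is a dict: "clock": time; "joints": joint angles; "joint_vel": joint speeds; "joint_efforts": joint torques, N m; "position": TCP position; "ee_rot": TCP orientation; "contact_force": force on the tool from outside, world axes, zero at the start; "wrist_torque": the same for the moment, N m; "gripper_width": finger opening in mm; "grasp_force": force on a finger pad.
Only numpy, scipy, OpenCV 4.12 (cv2) and the standard library are available. Lean on these libraries where they do the work, as an engineer would, in place of code of your own. Each camera call takes 0.05 s, during which the arm holds its last target. There are 200 camera calls.

## Working session

There is one attempt and no reset: what is moved stays moved. The work goes in short steps, Python scripts to look and compute and a tool call to move; the robot and the scene stay as the last step left them, time stands still between calls to the robot, and variables do not carry over. Pictures are saved under pics/ and viewed, at most 10 in all, crops included, and the job is handed in when it is done.

Besides the shell and the picture viewer there is one more tool, called after "Request:" as name([rows], argument=value, ...), one row to a line, values as JSON. carry_out: Moves the arm, as the interface text tells. Its arguments: {"type":"object","properties":{"slide":{"type":"array"},"roll":{"type":"array"},"claw":{"type":"array"}},"required":["slide","roll","claw"]}

```bash
mkdir -p pics; cat > h.py <<'E'
import numpy as np, cv2
from bench import *
from scipy.spatial.transform import Rotation as R
def T_tool():
    s=read_state(); T=np.eye(4); T[:3,:3]=R.from_quat(s['ee_rot']).as_matrix(); T[:3,3]=s['position']; return T
def shot(name):
    T=T_tool(); p=get_image(name)
    p['W']=T@np.array(p['T_tool_cam']) if name=='wrist' else np.array(p['world_from_camera'])
    return p
def ray(p,at):
    K=np.array(p['mtx']); d=np.array([(at[0]-K[0,2])/K[0,0],-(at[1]-K[1,2])/K[1,1],-1.])
    return p['W'][:3,3],p['W'][:3,:3]@d
def at_z(p,at,z):
    o,d=ray(p,at); return o+d*(z-o[2])/d[2]
def at_depth(p,at):
    o,d=ray(p,at); c,r=int(round(at[0])),int(round(at[1])); z=p['z_map'][r,c]; return o+d*z
def proj(p,X):
    X=np.atleast_2d(X); c=(X-p['W'][:3,3])@p['W'][:3,:3]; K=np.array(p['mtx'])
    return np.c_[K[0,0]*c[:,0]/-c[:,2]+K[0,2],K[1,1]*-c[:,1]/-c[:,2]+K[1,2]]
def cloud(p):
    h,w=p['z_map'].shape; u,v=np.meshgrid(np.arange(w),np.arange(h)); K=np.array(p['mtx']); z=p['z_map']
    d=np.stack([(u-K[0,2])/K[0,0]*z,-(v-K[1,2])/K[1,1]*z,-z],-1)
    return d@p['W'][:3,:3].T+p['W'][:3,3]
def save(p,n): cv2.imwrite('pics/'+n,p['img'][...,::-1])
E
python3 - <<'E'
from h import *
np.set_printoptions(precision=1,suppress=True)
print(grip_point_offset, read_state()['ee_rot'])
ims=[]
for n in ['side','top']:
    p=shot(n); ims.append(p['img'])
    print(n,[k for k in p], p['W'][:3,3])
    for t in ['punch','lock_hole','lever','lever_grip','pin_mid','stand','mug','tape','notes']:
        for d in place_of(p,t)[:4]: print(t,round(d['conf'],2),np.array(d['at']),at_depth(p,d['at']))
    save(p,n+'0.png')
E
```

```text
154.70000000000002 [-0.2  1.   0.  -0. ]
side ['img', 'z_map', 'mtx', 'world_from_camera', 'shot', 'W'] [503.1 813.6 766.6]
punch 0.76 [259.3 232.9] [586.7 -12.3  43. ]
lock_hole 0.88 [254.2 190.4] [ 610.  -129.6   80.3]
lever 0.55 [262.3 233.6] [578.4   0.5  52.5]
lever_grip 0.8 [291.1 210.5] [514.5 -34.6  97.3]
pin_mid 0.79 [319.6 315.2] [448.4 241.2  66.4]
pin_mid 0.64 [271.9 321.8] [537.1 266.2  70.2]
pin_mid 0.64 [321.1 278.3] [439.   80.9  -1.1]
pin_mid 0.53 [369.6 311.2] [350.2 215.1  55.2]
stand 0.63 [317.3 337.9] [450.4 267.1  31.2]
stand 0.59 [262.7 229.5] [578.2  -7.8  58. ]
mug 0.81 [198.6 369.1] [656.8 362.2  52.1]
mug 0.24 [316.8 156.4] [ 449.3 -390.3   27.6]
tape 0.67 [183. 305.] [730.4 179.4  -1.6]
tape 0.19 [197.7 371.8] [659.  362.7  44.4]
notes 0.75 [316.2 162.9] [ 451.1 -357.1   25.6]
top ['img', 'z_map', 'mtx', 'world_from_camera', 'shot', 'W'] [ 441.3  -22.5 1525.4]
punch 0.85 [308.5 193.7] [576.1 -76.8  65.2]
lock_hole 0.83 [327.7 180.1] [ 613.6 -130.    80.3]
lever 0.62 [290.9 195.4] [570.7 -26.9  66.5]
lever 0.42 [226.2 146.2] [722.3 167.6   1.1]
lever_grip 0.5 [299.6 216.5] [509.4 -51.4  99.6]
pin_mid 0.67 [228.8 240.1] [442.2 139.9 132.3]
pin_mid 0.56 [189.6 205.7] [534.9 249.5 124.4]
pin_mid 0.56 [207.4 275. ] [345.2 202.3  92.1]
pin_mid 0.41 [197.7 233.5] [460.2 238.9  50.8]
mug 0.75 [174.2 162.1] [672.4 321.1   6. ]
tape 0.98 [224.7 142.3] [734.2 172.4  -0.1]
notes 0.93 [421.1 243.6] [ 437.7 -404.4   28.3]
```

```bash
python3 - <<'E'
import cv2,numpy as np
a=cv2.imread('pics/side0.png');b=cv2.imread('pics/top0.png')
A=cv2.resize(a[160:400,150:410],None,fx=1.5,fy=1.5,interpolation=cv2.INTER_CUBIC)
B=cv2.resize(b[120:300,150:370],None,fx=1.8,fy=2,interpolation=cv2.INTER_CUBIC)
cv2.imwrite('pics/c0.png',np.hstack([A,B])); print(A.shape,B.shape)
E
```

```text
(360, 390, 3) (360, 396, 3)
```

View pics/c0.png

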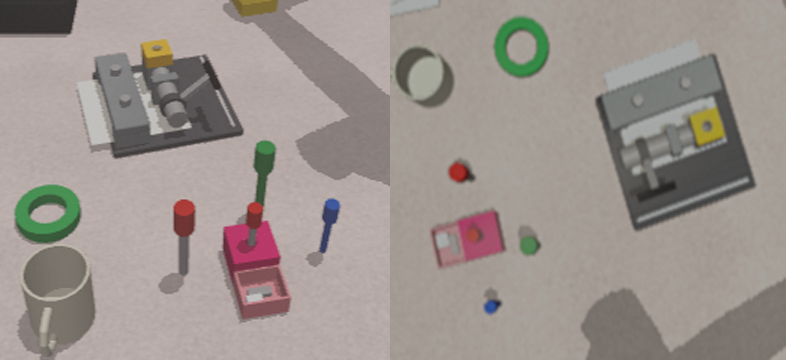

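The pin to use is the smaller red one in the pink stand, at side pixel (320,303) and top pixel (196,236). The larger red pin beside it is the look-alike. I'll refine the poses by colour and depth, then work out the first move.

```bash
cat >> h.py <<'E'
def goto(P,yaw=None):
    """slide(m), roll(deg) to bring TCP to P (mm); yaw = world angle(deg) of the tool y axis mod 180"""
    T=T_tool(); s=T[:3,:3].T@(np.array(P)-T[:3,3])/1000
    y=np.degrees(np.arctan2(T[1,1],T[0,1])); r=0
    if yaw is not None: r=-((yaw-y+90)%180-90)
    print('slide',np.round(s,4),'roll',round(r,2),'yaw now',round(y,2)); return s,r
def mask(p,lo,hi): return cv2.inRange(cv2.cvtColor(p['img'],cv2.COLOR_RGB2HSV),lo,hi)>0
E
python3 - <<'E'
from h import *
np.set_printoptions(precision=1,suppress=True)
for n in ['top','side']:
    p=shot(n); C=cloud(p)
    hsv=cv2.cvtColor(p['img'],cv2.COLOR_RGB2HSV)
    ye=mask(p,(18,120,100),(32,255,255)) & (abs(C[...,2]-82)<8)&(C[...,1]>-250)
    print(n,'yellow',ye.sum(),C[ye].mean(0), cv2.minAreaRect(C[ye][:,:2].astype(np.float32)))
    pt=(196,236) if n=='top' else (320,303)
    print(hsv[pt[1],pt[0]],C[pt[1],pt[0]])
    red=(mask(p,(0,130,80),(8,255,255)))&(np.hypot(C[...,0]-450,C[...,1]-235)<45)&(C[...,2]>75)
    v,u=np.nonzero(red); print('red',red.sum(),C[red].mean(0) if red.any() else 0,C[red].min(0),C[red].max(0),u.mean(),v.mean(), at_z(p,(u.mean(),v.mean()),96))
    dh=(abs(C[...,2]-52)<5)&(np.hypot(C[...,0]-640,C[...,1]+40)<90)
    print('die',dh.sum(),cv2.minAreaRect(C[dh][:,:2].astype(np.float32)))
    if n=='side': print(at_depth(p,(291,210)))
p=shot('wrist'); print(np.array(p['T_tool_cam']),p['mtx']); print(T_tool())
goto([450,240,405],105)
E
```

```text
top yellow 211 [ 605.7 -124.5   81.4] ((606.0994262695312, -124.73058319091797), (43.22991943359375, 44.40242004394531), 18.9158878326416)
[  2 148 164] [452.6 233.3 107.9]
red 29 [449.  233.9 110.4] [441.6 226.1 103.3] [455.3 242.3 116.5] 195.58620689655172 237.27586206896552 [449.1 236.5  96. ]
die 1039 ((622.1195678710938, -53.26244354248047), (121.19258880615234, 164.57537841796875), 19.054109573364258)
side yellow 207 [ 608.2 -116.9   80.6] ((608.4910888671875, -120.13956451416016), (43.098812103271484, 48.53434753417969), 21.57847023010254)
[  0 140 111] [450.7 246.9 107.9]
red 144 [451.8 242.1 102.6] [443.4 229.3  83.6] [460. 248. 113.] 319.2013888888889 302.8541666666667 [451.2 236.4  96. ]
die 1149 ((624.985107421875, -50.25309753417969), (120.78565979003906, 168.68701171875), 19.146631240844727)
[514.8 -37.5  96.6]
[[-0.   1.   0.3 77.9]
 [ 1.   0.   0.   0.2]
 [ 0.   0.3 -1.  30. ]
 [ 0.   0.   0.   1. ]] [[297.4   0.  282.6]
 [  0.  297.4 207.5]
 [  0.    0.    1. ]]
[[  -0.9   -0.4   -0.   233.5]
 [  -0.4    0.9    0.  -579.7]
 [   0.     0.    -1.   404.7]
 [   0.     0.     0.     1. ]]
slide [-0.5  0.7 -0. ] roll 6.93 yaw now 111.93
```

```bash
python3 - <<'E'
from h import *
print(T_tool()[:2,:2])
goto([590,-90,405],109)
E
```

```text
[[-0.92761109 -0.37354739]
 [-0.37354739  0.9276111 ]]
slide [-5.137e-01  3.211e-01 -3.000e-04] roll 2.93 yaw now 111.93
```

Request:
carry_out([
  [-0.514,0.321,0],
  [-0.514,0.321,0],
  [-0.514,0.321,0],
  [-0.514,0.321,0],
  [-0.514,0.321,0],
  [-0.514,0.321,0],
  [-0.514,0.321,0],
  [-0.514,0.321,0],
], roll=[2.93,2.93,2.93,2.93,2.93,2.93,2.93,2.93], claw=[0.085,0.085,0.085,0.085,0.085,0.085,0.085,0.085])

```text
clock: 2.15
position: [528.8, -173.8, 405.2]
ee_rot: [-0.165, 0.986, -0.0, 0.0]
contact_force: [-0.2, -0.8, 0.1]
gripper_width: 85.2
grasp_force: 0.0
```

```bash
python3 - <<'E'
from h import *
np.set_printoptions(precision=1,suppress=True)
print(T_tool(),read_state()['contact_force'])
goto([590,-90,405],109)
E
```

```text
[[  -0.9   -0.3    0.   528.8]
 [  -0.3    0.9   -0.  -173.8]
 [  -0.    -0.    -1.   405.2]
 [   0.     0.     0.     1. ]] [-0.2 -0.8  0.1]
slide [-0.1  0.1  0. ] roll 0.03 yaw now 109.03
```

```bash
python3 - <<'E'
from h import *
np.set_printoptions(precision=2,suppress=True)
p=shot('wrist'); save(p,'w1.png'); C=cloud(p)
ye=mask(p,(18,120,100),(32,255,255)) & (abs(C[...,2]-82)<8)&(C[...,0]>500)
print('yellow',ye.sum(),C[ye].mean(0), cv2.minAreaRect(C[ye][:,:2].astype(np.float32)))
v,u=np.nonzero(ye); c,s,a=cv2.minAreaRect(np.c_[u,v].astype(np.float32)); print(c,s,a,at_z(p,c,82))
for t in ['lock_hole','lever_grip','lever']:
    for d in place_of(p,t)[:2]: print(t,d['conf'],d['at'],at_depth(p,d['at']),at_z(p,d['at'],82))
dh=(abs(C[...,2]-52)<4)&(np.hypot(C[...,0]-650,C[...,1]+50)<110)
ba=(abs(C[...,2]-12)<4)&(np.hypot(C[...,0]-590,C[...,1]+75)<170)
for m in (dh,ba): print(m.sum(),cv2.minAreaRect(C[m][:,:2].astype(np.float32)))
E
```

```text
yellow 1103 [ 609.95 -121.1    82.65] ((610.1160888671875, -121.73543548583984), (43.139381408691406, 42.137794494628906), 18.481433868408203)
(303.0941467285156, 273.4873352050781) (37.63787841796875, 34.139583587646484) 1.7899105548858643 [ 610.28 -121.55   82.  ]
lock_hole 0.59 [302.2, 271.7] [ 614.36 -120.38   70.77] [ 608.49 -123.27   82.  ]
lever_grip 0.69 [406.3, 225.2] [516.56 -48.47 100.19] [520.63 -38.52  82.  ]
lever 0.9 [389.5, 256.2] [566.33 -29.13  62.59] [559.42 -39.67  82.  ]
4194 ((629.2838745117188, -65.85763549804688), (120.15678405761719, 185.61978149414062), 19.261198043823242)
12254 ((607.1427001953125, -71.18836975097656), (239.88027954101562, 209.7939453125), 19.046926498413086)
```

View pics/w1.png

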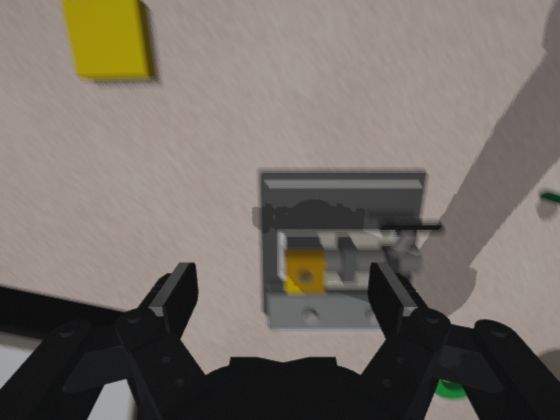

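The view shows the yellow block hole at (303,273), the lever bar at (410,226), and a punch yaw of about 19°. Next I move over the pin.

```bash
python3 - <<'E'
from h import *
goto([450,237,330],109)
E
```

```text
slide [-0.0608  0.4145  0.0746] roll 0.15 yaw now 109.15
```

Request:
carry_out([
  [-0.06,0.414,0.075],
  [-0.06,0.414,0.075],
  [-0.06,0.414,0.075],
  [-0.06,0.414,0.075],
  [-0.06,0.414,0.075],
  [-0.06,0.414,0.075],
  [-0.06,0.414,0.075],
  [-0.06,0.414,0.075],
], roll=[0,0,0,0,0,0,0,0], claw=[0.085,0.085,0.085,0.085,0.085,0.085,0.085,0.085])

```text
clock: 3.35
position: [449.5, 236.7, 329.2]
ee_rot: [-0.166, 0.986, -0.0, -0.0]
contact_force: [-0.2, 0.6, -0.3]
gripper_width: 85.2
grasp_force: 0.0
```

```bash
python3 - <<'E'
from h import *
np.set_printoptions(precision=2,suppress=True)
s=read_state(); print(s['position'],s['joint_vel'])
p=shot('wrist'); p=shot('wrist'); save(p,'w2.png'); C=cloud(p)
red=mask(p,(0,130,60),(8,255,255))&(np.hypot(C[...,0]-450,C[...,1]-235)<40)&(C[...,2]>75)
n,l,st,ce=cv2.connectedComponentsWithStats(red.astype(np.uint8))
for i in range(1,n): print(st[i],ce[i],at_z(p,ce[i],104),C[l==i].mean(0),C[l==i].min(0),C[l==i].max(0))
for d in place_of(p,'pin_mid')[:3]: print(d,at_z(p,d['at'],63))
top=red&(C[...,2]>107); print(C[top].mean(0))
E
```

```text
[449.54 236.74 329.2 ] [-0.05 -0.02 -0.02  0.   -0.02  0.02]
[270 209  27  39 806] [282.9  228.63] [450.07 235.84 104.  ] [448.54 235.31 107.73] [441.41 226.86  83.65] [460.69 245.5  113.44]
[257 357   3   1   3] [258. 357.] [564.13 253.52 104.  ] [443.56 225.75 229.28] [443.32 225.46 229.07] [443.77 226.   229.44]
[262 358   3   1   3] [263. 358.] [563.77 257.73 104.  ] [442.36 226.99 230.4 ] [441.86 226.7  229.91] [442.83 227.16 230.83]
[268 359   2   1   2] [268.5 359. ] [563.27 262.34 104.  ] [442.68 228.76 229.88] [442.48 228.66 229.71] [442.89 228.85 230.04]
[272 360   2   1   2] [272.5 360. ] [563.18 265.79 104.  ] [441.99 229.79 230.57] [441.71 229.72 230.34] [442.26 229.86 230.81]
[276 361   3   1   3] [277. 361.] [562.95 269.64 104.  ] [441.35 230.97 231.16] [441.02 230.85 230.63] [441.94 231.17 231.44]
[287 361   3   1   3] [288. 361.] [559.97 278.24 104.  ] [439.54 233.7  231.97] [439.2  233.57 231.53] [440.05 233.94 232.33]
[281 362   4   1   4] [282.5 362. ] [562.45 274.28 104.  ] [440.89 232.49 231.46] [440.18 232.06 230.7 ] [441.66 232.91 232.15]
{'at': [274.9, 303.5], 'conf': 0.93} [538.92 258.64  63.  ]
{'at': [292.9, 80.6], 'conf': 0.85} [352.75 210.03  63.  ]
{'at': [182.6, 165.8], 'conf': 0.72} [440.75 147.81  63.  ]
[450.01 235.72 115.23]
```

View pics/w2.png

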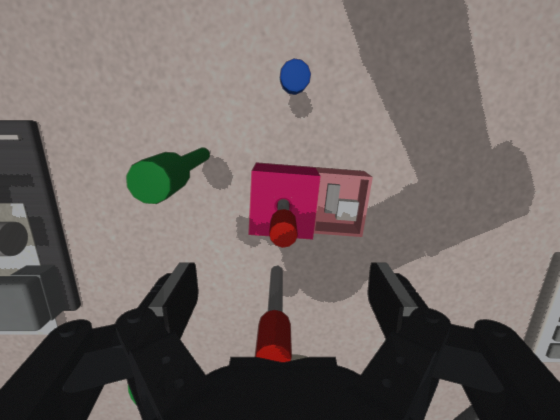

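```bash
python3 - <<'E'
from h import *
goto([450,236,251],109)
E
```

```text
slide [-0.0006  0.0018  0.0789] roll -0.09 yaw now 108.91
```

Request:
carry_out([
  [-0.0005,0.002,0.02],
  [-0.0005,0.002,0.04],
  [-0.0005,0.002,0.06],
  [-0.0005,0.002,0.079],
  [-0.0005,0.002,0.079],
  [-0.0005,0.002,0.079],
], roll=[0,0,0,0,0,0], claw=[0.05,0.05,0.05,0.05,0.05,0.05])

```text
clock: 4.25
position: [450.3, 236.7, 251.6]
ee_rot: [-0.164, 0.986, 0.0, 0.001]
contact_force: [-0.7, -0.4, 0.3]
gripper_width: 49.9
grasp_force: 0.0
```

```bash
python3 - <<'E'
from h import *
s=read_state();print(s['position'],s['contact_force'],s['gripper_width']);goto([450,236,251],109)
p=shot('wrist'); save(p,'w3.png')
E
```

```text
[450.27926355 236.68998908 251.63077119] [-0.6659064  -0.3689458   0.32072515] 49.89899629926364
slide [ 0.0005 -0.0006  0.0006] roll -0.07 yaw now 108.93
```

View pics/w3.png

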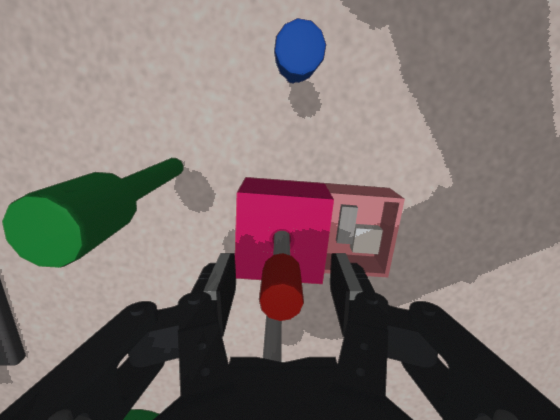

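The head at (282,290) is centred between the pads, so I close.

Request:
carry_out([
  [0,0,0],
  [0,0,0],
  [0,0,0],
  [0,0,0],
  [0,0,0],
], roll=[0,0,0,0,0], claw=[0.01,0.01,0.01,0.01,0.01])

```text
clock: 4.92
position: [449.9, 237.6, 251.5]
ee_rot: [-0.165, 0.986, 0.0, 0.001]
contact_force: [-0.6, 0.1, 5.5]
gripper_width: 18.3
grasp_force: 58.7
```

```bash
python3 - <<'E'
from h import *
s=read_state();print(s['position'],s['contact_force'],s['gripper_width'],s['grasp_force'])
goto([450,236,400],109)
E
```

```text
[449.93714325 237.63355909 251.45377368] [-0.63906147  0.08790022  5.52549833] 18.3051056662186 58.716148138046265
slide [ 0.0003 -0.0015 -0.1485] roll 0.03 yaw now 109.03
```

Request:
carry_out([
  [0,0,-0.02],
  [0,0,-0.05],
  [0,0,-0.1],
  [0,0,-0.14],
  [0,0,-0.14],
  [0,0,-0.14],
], roll=[0,0,0,0,0,0], claw=[0.01,0.01,0.01,0.01,0.01,0.01])

```text
clock: 5.68
position: [449.2, 237.1, 389.5]
ee_rot: [-0.165, 0.986, -0.0, -0.001]
contact_force: [-0.6, 0.3, -1.5]
gripper_width: 18.4
grasp_force: 58.6
```

```bash
python3 - <<'E'
from h import *
s=read_state();print(s['position'],s['contact_force'],s['gripper_width'],s['grasp_force'])
goto([609.5,-121.5,375],109)
E
```

```text
[449.17536388 237.10241697 389.49235422] [-0.55901044  0.29310066 -1.45062018] 18.431587778881784 58.62182915210724
slide [-0.035  -0.3912  0.0144] roll -0.02 yaw now 108.98
```

Request:
carry_out([
  [-0.035,-0.391,0.01],
  [-0.035,-0.391,0.01],
  [-0.035,-0.391,0.01],
  [-0.035,-0.391,0.01],
  [-0.035,-0.391,0.01],
  [-0.035,-0.391,0.01],
  [-0.035,-0.391,0.01],
  [-0.035,-0.391,0.01],
], roll=[0,0,0,0,0,0,0,0], claw=[0.01,0.01,0.01,0.01,0.01,0.01,0.01,0.01])

```text
clock: 6.68
position: [610.1, -121.8, 378.3]
ee_rot: [-0.164, 0.986, 0.001, -0.002]
contact_force: [0.2, 0.1, -0.5]
gripper_width: 18.3
grasp_force: 58.9
```

```bash
python3 - <<'E'
from h import *
np.set_printoptions(precision=2,suppress=True)
s=read_state();print(s['position'],s['contact_force'],s['gripper_width'],s['grasp_force'])
p=shot('wrist'); p=shot('wrist'); save(p,'w4.png'); C=cloud(p)
ye=mask(p,(18,120,100),(32,255,255)) & (abs(C[...,2]-82)<5)&(C[...,0]>500)
print('yellow',ye.sum(), cv2.minAreaRect(C[ye][:,:2].astype(np.float32)))
for t in ['lock_hole','lever_grip','pin_mid']:
    for d in place_of(p,t)[:2]: print(t,d['conf'],d['at'],at_z(p,d['at'],82))
E
```

```text
[ 610.07 -121.75  378.26] [ 0.23  0.08 -0.47] 18.294737555859964 58.916752338409424
yellow 1930 ((609.2293090820312, -122.98625183105469), (44.06426239013672, 43.843414306640625), 19.223011016845703)
lock_hole 0.58 [279.8, 202.4] [ 612.41 -121.94   82.  ]
lever_grip 0.93 [402.4, 131.5] [516.61 -41.55  82.  ]
lever_grip 0.54 [319.5, 176.8] [577.56 -95.51  82.  ]
pin_mid 0.81 [280.6, 253.6] [ 662.33 -104.13   82.  ]
```

View pics/w4.png

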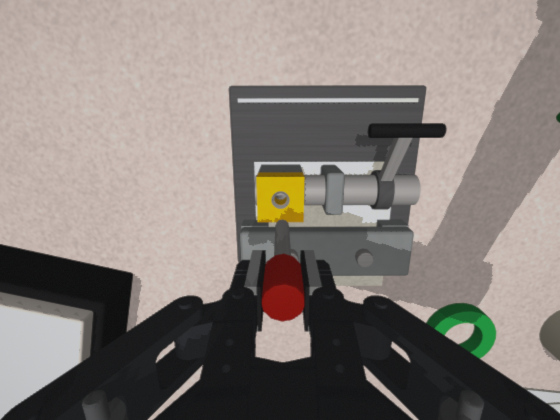

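The hole mouth is at (280,199), and the pin's shank is at (283,235) with its tip at about (283,224). I'll measure both at subpixel level and project the tool axis for comparison.

```bash
cat > m.py <<'E'
from h import *
np.set_printoptions(precision=2,suppress=True)
def meas(tag):
    T=T_tool(); p=shot('wrist'); save(p,tag+'.png')
    y=mask(p,(15,110,60),(35,255,255)).astype(np.uint8)
    n,l,st,ce=cv2.connectedComponentsWithStats(y); W=proj(p,[609.5,-122.5,82])[0]
    i=min((i for i in range(1,n) if st[i,4]>300),key=lambda i:np.hypot(*(ce[i]-W)))
    cs,h=cv2.findContours((l==i).astype(np.uint8),cv2.RETR_CCOMP,cv2.CHAIN_APPROX_NONE)
    holes=[c for c,hh in zip(cs,h[0]) if hh[3]>=0 and cv2.contourArea(c)>10]
    for c in holes:
        e=cv2.fitEllipse(c); print('hole ell',e, 'at82',at_z(p,e[0],82))
    tip=T[:3,3]+T[:3,:3]@[0,0,236.45]; top=T[:3,3]+T[:3,:3]@[0,0,140.5]
    print('TCP',T[:3,3],'z axis',T[:3,2],'expected tip px',proj(p,tip),'shank top',proj(p,T[:3,3]+T[:3,:3]@[0,0,170.5]),'head top',proj(p,top))
    g=p['img'].astype(int); C=cloud(p); t=C@T[:3,:3]-T[:3,3]@T[:3,:3]
    sh=(t[...,2]>180)&(t[...,2]<236)&(np.hypot(t[...,0],t[...,1])<15)
    for a in range(190,236,9):
        m=sh&(abs(t[...,2]-a)<5)
        if m.any(): print(a,m.sum(),t[m].mean(0),t[m].min(0),t[m].max(0))
    return p
E
python3 -c "
from m import *
p=meas('m1')
import cv2
c=p['img'][150:330,200:360,::-1]; cv2.imwrite('pics/m1c.png',cv2.resize(c,None,fx=3,fy=3,interpolation=cv2.INTER_CUBIC))"
```

```text
hole ell ((279.0256042480469, 197.67648315429688), (17.949007034301758, 18.25458335876465), 68.64575958251953) at82 [ 609.75 -122.79   82.  ]
TCP [ 609.77 -119.47  380.86] z axis [-0.  0. -1.] expected tip px [[282.37 222.26]] shank top [[282.26 266.26]] head top [[282.17 300.44]]
190 122 [  2.61  -0.26 189.88] [ -0.87  -5.06 185.02] [  4.34   4.68 194.98]
199 104 [  2.57  -0.45 198.68] [ -1.33  -5.22 194.03] [  4.19   4.73 203.83]
208 83 [  2.75  -0.37 208.04] [ -0.04  -4.88 203.  ] [  4.08   4.4  212.99]
217 81 [  2.65  -0.35 216.74] [ -1.3   -5.09 212.09] [  4.15   4.57 221.58]
226 69 [  2.71  -0.61 225.7 ] [ -0.54  -5.31 221.03] [  4.26   4.02 230.71]
235 17 [  2.37  -0.9  231.66] [ -0.59  -5.36 230.25] [  3.93   4.1  232.98]
```

View pics/m1c.png

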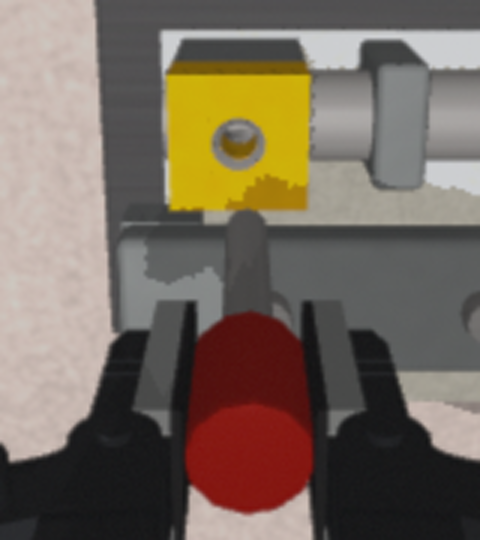

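```bash
python3 - <<'E'
from h import *
goto([608.6,-122.9,326],109)
E
```

```text
slide [ 0.0022 -0.0028  0.055 ] roll 0.12 yaw now 109.12
```

Request:
carry_out([
  [0.0022,-0.0028,0.02],
  [0.0022,-0.0028,0.04],
  [0.0022,-0.0028,0.055],
  [0.0022,-0.0028,0.055],
  [0.0022,-0.0028,0.055],
  [0.0022,-0.0028,0.055],
], roll=[0,0,0,0,0,0], claw=[0.01,0.01,0.01,0.01,0.01,0.01])

```text
clock: 7.72
position: [609.2, -124.2, 326.7]
ee_rot: [-0.165, 0.986, -0.0, 0.001]
contact_force: [-1.1, -1.1, -1.1]
gripper_width: 18.3
grasp_force: 58.9
```

```bash
python3 -c "
from m import *
p=meas('m2')
goto([608.6,-122.9,326],109)
c=p['img'][150:330,200:360,::-1]; cv2.imwrite('pics/m2c.png',cv2.resize(c,None,fx=3,fy=3,interpolation=cv2.INTER_CUBIC))"
```

```text
TCP [ 609.15 -124.25  326.72] z axis [ 0. -0. -1.] expected tip px [[282.37 222.26]] shank top [[282.26 266.26]] head top [[282.17 300.44]]
190 120 [  2.66  -0.31 189.92] [ -0.48  -5.03 185.1 ] [  4.55   4.62 194.96]
199 101 [  2.64  -0.24 198.96] [ -1.38  -5.2  194.2 ] [  4.42   4.73 203.84]
208 82 [  2.73  -0.38 207.86] [ -0.55  -4.87 203.05] [  4.06   4.42 212.86]
217 79 [  2.58  -0.25 216.94] [ -1.38  -5.06 212.07] [  4.46   4.57 221.94]
226 72 [  2.8   -0.66 225.8 ] [ -0.45  -5.31 221.03] [  4.09   4.02 231.  ]
235 17 [  2.56  -0.9  231.29] [ -0.45  -5.34 230.03] [  4.09   4.08 233.1 ]
slide [0. 0. 0.] roll 0.0 yaw now 109.0
```

View pics/m2c.png

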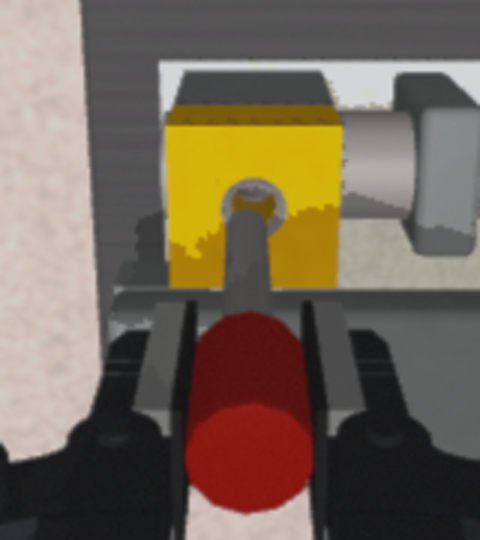

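The ring centre is at image (284.7,219.7) and the pin tip at (282.4,220), so the pin has to go about 1.5 mm along +tool y. I'll compute that exactly.

```bash
python3 - <<'E'
from h import *
p=shot('wrist'); save(p,'m3.png'); T=T_tool()
# ring in current picture: Hough on yellow-complement near expected
e=proj(p,[609.75,-122.8,82])[0]; print('pred ring',e,'TCP',T[:3,3])
c0=np.round(e).astype(int); r=16
hs=cv2.cvtColor(p['img'],cv2.COLOR_RGB2HSV)
sub=(hs[c0[1]-r:c0[1]+2,c0[0]-r:c0[0]+r,1]<110)
v,u=np.nonzero(sub); print('nonyellow cols',u.min()+c0[0]-r,u.max()+c0[0]-r,'top row',v.min()+c0[1]-r)
for row in sub.astype(int): print(''.join('.#'[x] for x in row))
goto([608.6,-122.9,326],109)
E
```

```text
pred ring [284.10081508 219.36002312] TCP [ 609.04654187 -124.27618475  326.45056002]
nonyellow cols 274 294 top row 210
................................
................................
................................
................................
................................
................................
................................
.............########...........
...........############.........
..........##############........
........#################.......
........##################......
.......###..##########.###......
.......###...#######....###.....
......###...............###.....
......###...............###.....
......###...............###.....
......###..#######......###.....
slide [-0.      0.0014  0.0004] roll 0.01 yaw now 109.01
```

Request:
carry_out([
  [0,0.0016,0],
  [0,0.0016,0.003],
  [0,0.0016,0.006],
  [0,0.0016,0.009],
  [0,0.0016,0.012],
  [0,0.0016,0.012],
], roll=[0,0,0,0,0,0], claw=[0.01,0.01,0.01,0.01,0.01,0.01])

```text
clock: 8.57
position: [608.3, -122.8, 313.3]
ee_rot: [-0.165, 0.986, 0.0, -0.0]
contact_force: [0.4, 0.3, 0.1]
gripper_width: 18.6
grasp_force: 58.9
```

Request:
carry_out([
  [0,0,0.003],
  [0,0,0.006],
  [0,0,0.009],
  [0,0,0.012],
  [0,0,0.0135],
  [0,0,0.0135],
  [0,0,0.0135],
], roll=[0,0,0,0,0,0,0], claw=[0.01,0.01,0.01,0.01,0.01,0.01,0.01])

```text
clock: 9.45
position: [608.5, -122.8, 300.3]
ee_rot: [-0.165, 0.986, -0.0, 0.0]
contact_force: [-0.3, -0.5, -0.5]
gripper_width: 18.0
grasp_force: 58.9
```

Request:
carry_out([
  [0,0,0],
  [0,0,0],
  [0,0,0],
  [0,0,0],
  [0,0,0],
], roll=[0,0,0,0,0], claw=[0.05,0.05,0.05,0.05,0.05])

```text
clock: 10.07
position: [608.4, -122.8, 300.2]
ee_rot: [-0.165, 0.986, 0.0, 0.0]
contact_force: [0.4, 0.6, 0.7]
gripper_width: 50.1
grasp_force: 0.0
```

Request:
carry_out([
  [0,0,-0.02],
  [0,0,-0.06],
  [0,0,-0.1],
  [0,0,-0.1],
  [0,0,-0.1],
  [0,0,-0.1],
], roll=[0,0,0,0,0,0], claw=[0.05,0.05,0.05,0.05,0.05,0.05])

```text
clock: 10.82
position: [608.2, -122.7, 398.7]
ee_rot: [-0.165, 0.986, 0.0, -0.001]
contact_force: [0.5, -0.4, -1.1]
gripper_width: 50.0
grasp_force: 0.0
```

```bash
cat > pin.py <<'E'
from h import *
np.set_printoptions(precision=2,suppress=True)
def look(tag):
    p=shot('wrist'); save(p,tag+'.png'); C=cloud(p)
    red=mask(p,(0,130,50),(8,255,255))&(np.hypot(C[...,0]-609.7,C[...,1]+122.8)<25)&(C[...,2]>85)
    if red.any(): print('head',red.sum(),C[red].mean(0),'top z',np.percentile(C[red][:,2],[5,50,95]))
    for d in place_of(p,'lever_grip')[:2]: print('grip',d['conf'],d['at'],at_depth(p,d['at']))
    bar=(p['img'].max(-1)<60)&(C[...,2]>60)&(C[...,2]<140)&(np.hypot(C[...,0]-560,C[...,1]+30)<110)
    d=C[bar]-[609.7,-122.8,44]; a=np.radians(19.1); x=d[:,0]*np.cos(a)+d[:,1]*np.sin(a); y=-d[:,0]*np.sin(a)+d[:,1]*np.cos(a)-50
    m=(y>15)&(y<95)&(abs(np.hypot(x,d[:,2])-82)<20)
    if m.any(): print('bar n',m.sum(),'x',np.percentile(x[m],[5,50,95]),'y',np.percentile(y[m],[2,50,98]),'z',np.percentile(d[m,2],[5,50,95]))
    return p
E
python3 -c "
from pin import *
print(read_state()['position'])
look('l1'); T=T_tool()"
```

```text
[ 608.16 -122.75  398.7 ]
head 689 [ 610.19 -122.83  152.23] top z [135.38 156.08 157.5 ]
grip 0.67 [397.1, 132.6] [517.28 -46.91  99.56]
bar n 933 x [-68.71 -63.78 -58.51] y [24.1  51.99 83.14] z [51.31 54.89 56.53]
```

View pics/l1.png

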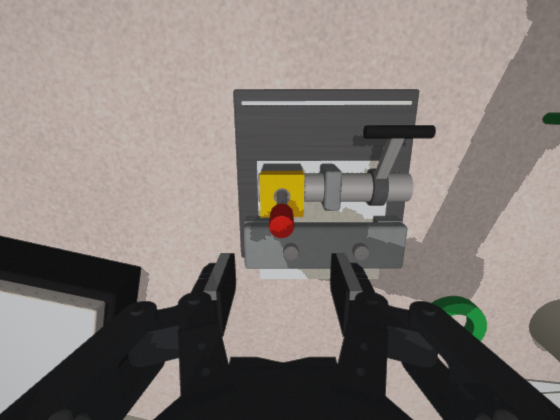

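The pin stands released with its head top at 156 mm, as it should be. The bar centre is at punch x -64, y 54, and the lever angle is about -0.92 rad. I'll close the fingers and go behind the bar.

Request:
carry_out([
  [0.05,0.05,0],
  [0.104,0.105,0],
  [0.104,0.105,0],
  [0.104,0.105,0.05],
  [0.104,0.105,0.1],
  [0.104,0.105,0.143],
  [0.104,0.105,0.143],
  [0.104,0.105,0.143],
], roll=[0,0,0,0,0,0,0,0], claw=[0,0,0,0,0,0,0,0])

```text
clock: 11.92
position: [476.8, -57.2, 258.4]
ee_rot: [-0.165, 0.986, -0.0, 0.001]
contact_force: [-0.1, -0.2, 0.1]
gripper_width: -0.1
grasp_force: 0.0
```

```bash
cat > st.py <<'E'
from h import *
a=np.radians(19.1); xp=np.array([np.cos(a),np.sin(a),0]); yp=np.array([-np.sin(a),np.cos(a),0])
s=read_state(); d=np.array(s['position'])-[593.35,-75.55,0]; f=np.array(s['contact_force'])
print('punch x,y,z',np.round([d@xp,d@yp,d[2]],1),'F',np.round([f@xp,f@yp,f[2]],1),'t',s['clock'],'w',s['gripper_width'])
E
python3 st.py; python3 -c "
from pin import *
look('l2')"
```

```text
punch x,y,z [-104.2   55.4  258.4] F [-0.2 -0.1  0.1] t 11.925 w -0.06165769304611112
grip 0.6 [280.5, 340.0] [513.56 -45.7   98.77]
bar n 168 x [-68.67 -65.3  -60.18] y [52.96 55.39 57.79] z [52.53 55.08 56.4 ]
```

```bash
cat > drop.py <<'E'
from h import *
np.set_printoptions(precision=2,suppress=True)
for n in ['top','side']:
    p=shot(n); C=cloud(p)
    red=(mask(p,(0,120,50),(9,255,255))|mask(p,(174,120,50),(180,255,255)))&(np.hypot(C[...,0]-608,C[...,1]+122)<32)&(C[...,2]>85)
    if red.any():
        z=C[red][:,2]; v,u=np.nonzero(red); print(n,red.sum(),'z',np.percentile(z,[10,50,90]),'row',v.mean(),'col',u.mean())
    else: print(n,'none')
E
python3 drop.py; python3 drop.py; python3 st.py
```

```text
top 39 z [150.61 154.93 157.61] row 178.43589743589743 col 326.94871794871796
side 84 z [132.74 146.93 155.46] row 171.76190476190476 col 252.17857142857142
top 40 z [151.15 154.67 157.4 ] row 178.4 col 326.875
side 83 z [132.85 146.59 156.1 ] row 171.81927710843374 col 252.19277108433735
punch x,y,z [-104.8   55.6  258.4] F [ 0.2 -0.1  0.2] t 12.225 w 0.288769597261224
```

Request:
carry_out([
  [-0.005,0,0],
  [-0.01,0,0],
  [-0.015,0,0],
  [-0.018,0,0],
  [-0.02,0,0],
  [-0.022,0,0],
  [-0.024,0,0],
  [-0.026,0,0],
], roll=[0,0,0,0,0,0,0,0], claw=[0,0,0,0,0,0,0,0])

```text
clock: 13.22
position: [499.7, -49.1, 257.0]
ee_rot: [-0.165, 0.986, -0.0, -0.002]
contact_force: [-4.3, -1.9, 4.0]
gripper_width: 0.2
grasp_force: 2.5
```

```bash
python3 st.py; python3 drop.py; python3 -c "
from pin import *
look('l3')"
```

```text
punch x,y,z [-79.9  55.6 257. ] F [-4.7 -0.3  4. ] t 13.225 w 0.15541898323037914
top 39 z [150.37 154.37 157.19] row 178.48717948717947 col 326.84615384615387
side 82 z [132.83 146.99 155.46] row 171.890243902439 col 252.23170731707316
bar n 552 x [-87.21 -68.79 -67.  ] y [25.9  56.06 84.68] z [47.63 51.61 54.24]
```

Request:
carry_out([
  [-0.002,0,-0.0043],
  [-0.0045,0,-0.0072],
  [-0.0075,0,-0.01],
  [-0.0105,0,-0.0127],
  [-0.0136,0,-0.0152],
  [-0.0168,0,-0.0175],
  [-0.0202,0,-0.0197],
  [-0.0225,0,-0.0212],
], roll=[0,0,0,0,0,0,0,0], claw=[0,0,0,0,0,0,0,0])

```text
clock: 14.42
position: [522.3, -41.4, 278.8]
ee_rot: [-0.165, 0.986, -0.0, 0.001]
contact_force: [-3.3, -1.4, 2.2]
gripper_width: -0.0
grasp_force: 1.6
```

```bash
python3 st.py; python3 drop.py; python3 -c "
from pin import *
look('l4')"
```

```text
punch x,y,z [-55.9  55.5 278.8] F [-3.6 -0.2  2.2] t 14.425 w -0.03352266116548924
top 35 z [151.07 154.25 157.95] row 182.54285714285714 col 328.2
side 90 z [130.89 146.55 155.52] row 171.26666666666668 col 256.73333333333335
head 1030 [ 594.19 -128.51  142.23] top z [128.23 141.18 156.12]
bar n 808 x [-65.75 -44.2  -42.04] y [26.23 56.11 84.  ] z [69.45 73.93 79.53]
```

```bash
python3 - <<'E'
from h import *
A=shot('side');B=shot('top');w=cv2.imread('pics/l4.png')
f=lambda i,k:cv2.resize(i,None,fx=k,fy=k,interpolation=cv2.INTER_CUBIC)
a=f(A['img'][140:240,200:320,::-1],3);b=f(B['img'][140:240,260:380,::-1],3)
o=np.zeros((600,780,3),np.uint8);o[:300,:360]=a;o[300:600,:360]=b;o[:315,360:780]=f(w,.75)
cv2.imwrite('pics/c4.png',o)
E
```

```text
(no output)
```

View pics/c4.png

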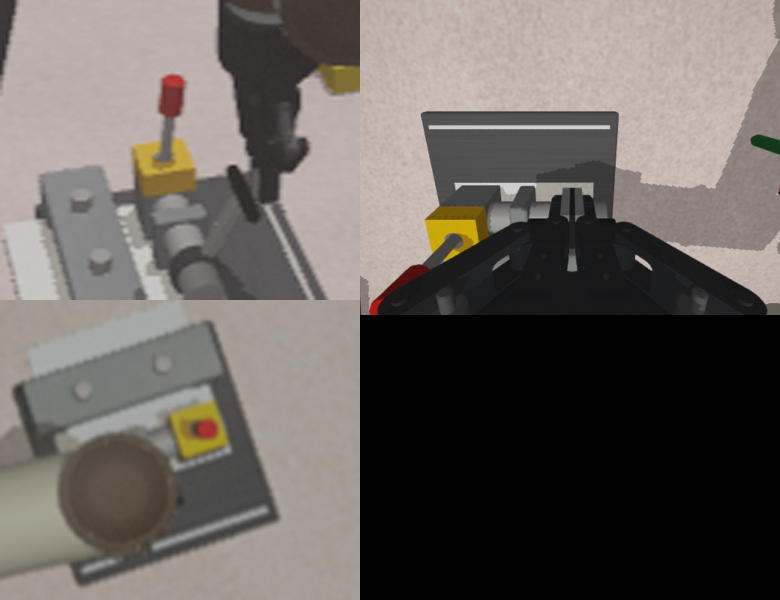

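The pin is still in the hole, leaning slightly because the turning shaft drags its tip. Its head is at side crop (173,90) and the shank enters the block at (163,160), so I keep pushing in small steps.

Request:
carry_out([
  [-0.002,0,-0.0012],
  [-0.004,0,-0.0024],
  [-0.006,0,-0.0035],
  [-0.008,0,-0.0045],
  [-0.008,0,-0.0045],
], roll=[0,0,0,0,0], claw=[0,0,0,0,0])

```text
clock: 15.35
position: [529.6, -38.9, 283.0]
ee_rot: [-0.165, 0.986, 0.0, 0.0]
contact_force: [-1.1, -0.3, -0.7]
gripper_width: -0.1
grasp_force: 0.3
```

```bash
python3 st.py; python3 drop.py
```

```text
punch x,y,z [-48.3  55.5 283. ] F [-1.2  0.  -0.7] t 15.35 w -0.1110420347723651
top 35 z [149.32 154.58 157.96] row 182.54285714285714 col 328.2
side 90 z [130.49 146.32 155.38] row 171.26666666666668 col 256.73333333333335
```

Request:
carry_out([
  [-0.0015,0,-0.0007],
  [-0.003,0,-0.0014],
  [-0.0045,0,-0.002],
  [-0.0045,0,-0.002],
], roll=[0,0,0,0], claw=[0,0,0,0])

```text
clock: 15.95
position: [533.7, -37.4, 285.1]
ee_rot: [-0.165, 0.986, -0.0, 0.0]
contact_force: [-0.8, -0.2, 1.3]
gripper_width: 0.3
grasp_force: 0.5
```

```bash
python3 st.py; python3 drop.py
```

```text
punch x,y,z [-43.9  55.5 285.1] F [-0.8  0.1  1.3] t 15.95 w 0.2514139655017669
top 35 z [149.67 153.83 157.49] row 182.54285714285714 col 328.2
side 90 z [130.96 146.46 154.62] row 171.32222222222222 col 256.8222222222222
```

Request:
carry_out([
  [-0.0015,0,-0.0006],
  [-0.003,0,-0.0012],
  [-0.0045,0,-0.0018],
  [-0.0045,0,-0.0018],
], roll=[0,0,0,0], claw=[0,0,0,0])

```text
clock: 16.55
position: [538.0, -35.9, 286.8]
ee_rot: [-0.165, 0.986, -0.0, 0.0]
contact_force: [-1.9, -0.7, 2.1]
gripper_width: -0.3
grasp_force: 0.5
```

```bash
python3 st.py; python3 drop.py
```

```text
punch x,y,z [-39.3  55.5 286.8] F [-2.1 -0.1  2.1] t 16.55 w -0.2617537945208649
top 35 z [149.05 152.67 156.8 ] row 182.54285714285714 col 328.2
side 89 z [130.53 146.   154.87] row 171.41573033707866 col 256.76404494382024
```

Request:
carry_out([
  [-0.0015,0,-0.0006],
  [-0.003,0,-0.0011],
  [-0.0045,0,-0.0016],
  [-0.0045,0,-0.0016],
], roll=[0,0,0,0], claw=[0,0,0,0])

```text
clock: 17.15
position: [542.3, -34.5, 288.3]
ee_rot: [-0.165, 0.986, 0.0, 0.0]
contact_force: [-1.4, -0.1, 0.4]
gripper_width: -0.2
grasp_force: 0.4
```

```bash
python3 st.py; python3 drop.py
```

```text
punch x,y,z [-34.8  55.5 288.3] F [-1.4  0.4  0.4] t 17.15 w -0.21214475073269498
top 35 z [147.86 153.17 156.83] row 182.54285714285714 col 328.2
side 90 z [130.2  146.12 154.8 ] row 171.55555555555554 col 256.72222222222223
```

Request:
carry_out([
  [-0.0015,0,-0.0005],
  [-0.003,0,-0.0009],
  [-0.0045,0,-0.0013],
  [-0.0045,0,-0.0013],
], roll=[0,0,0,0], claw=[0,0,0,0])

```text
clock: 17.75
position: [546.5, -33.0, 289.6]
ee_rot: [-0.165, 0.986, 0.0, 0.0]
contact_force: [-0.4, -0.9, -0.2]
gripper_width: 0.0
grasp_force: 0.3
```

```bash
python3 st.py; python3 drop.py
```

```text
punch x,y,z [-30.4  55.5 289.6] F [-0.7 -0.7 -0.2] t 17.75 w 0.0423124257584632
top 36 z [146.95 153.83 157.16] row 182.5 col 328.1111111111111
side 87 z [130.18 145.05 153.97] row 171.75862068965517 col 256.5977011494253
```

Request:
carry_out([
  [-0.0015,0,-0.0004],
  [-0.003,0,-0.0007],
  [-0.0045,0,-0.001],
  [-0.0045,0,-0.001],
], roll=[0,0,0,0], claw=[0,0,0,0])

```text
clock: 18.35
position: [550.8, -31.6, 290.7]
ee_rot: [-0.165, 0.986, 0.0, 0.0]
contact_force: [-0.6, -0.3, -1.1]
gripper_width: -0.0
grasp_force: 0.3
```

```bash
python3 st.py; python3 drop.py
```

```text
punch x,y,z [-25.9  55.5 290.7] F [-0.7 -0.1 -1.1] t 18.35 w -0.040837004687979815
top 41 z [141.84 145.03 148.59] row 178.26829268292684 col 326.4390243902439
side 87 z [122.23 136.87 146.22] row 175.28735632183907 col 251.55172413793105
```

The pin dropped 9 mm and stands upright again. Now I creep forward to the stop.

Request:
carry_out([
  [-0.001,0,-0.0002],
  [-0.002,0,-0.0004],
  [-0.003,0,-0.0006],
  [-0.003,0,-0.0006],
], roll=[0,0,0,0], claw=[0,0,0,0])

```text
clock: 18.95
position: [553.5, -30.6, 291.2]
ee_rot: [-0.165, 0.986, 0.0, 0.0]
contact_force: [-1.1, -0.2, -0.4]
gripper_width: -0.1
grasp_force: 0.4
```

```bash
python3 st.py
```

```text
punch x,y,z [-22.9  55.5 291.2] F [-1.1  0.2 -0.4] t 18.95 w -0.06591215037580428
```

Request:
carry_out([
  [-0.001,0,-0.0002],
  [-0.002,0,-0.0004],
  [-0.003,0,-0.0005],
  [-0.003,0,-0.0005],
], roll=[0,0,0,0], claw=[0,0,0,0])

```text
clock: 19.45
position: [556.4, -29.6, 291.8]
ee_rot: [-0.165, 0.986, 0.0, 0.0]
contact_force: [-1.2, 0.1, -0.6]
gripper_width: -0.0
grasp_force: 0.4
```

```bash
python3 st.py
```

```text
punch x,y,z [-19.9  55.5 291.8] F [-1.1  0.5 -0.6] t 19.45 w -0.012319878779294075
```

Request:
carry_out([
  [-0.001,0,-0.0001],
  [-0.002,0,-0.0002],
  [-0.003,0,-0.0003],
  [-0.003,0,-0.0003],
], roll=[0,0,0,0], claw=[0,0,0,0])

```text
clock: 19.95
position: [559.2, -28.6, 292.0]
ee_rot: [-0.165, 0.986, -0.0, 0.0]
contact_force: [-0.5, 0.6, 0.1]
gripper_width: -0.2
grasp_force: 0.4
```

```bash
python3 st.py
```

```text
punch x,y,z [-16.9  55.5 292. ] F [-0.2  0.7  0.1] t 19.95 w -0.24329524451621812
```

Request:
carry_out([
  [-0.001,0,-0.0001],
  [-0.002,0,-0.0001],
  [-0.003,0,-0.0002],
  [-0.003,0,-0.0002],
], roll=[0,0,0,0], claw=[0,0,0,0])

```text
clock: 20.45
position: [562.0, -27.7, 292.2]
ee_rot: [-0.165, 0.986, 0.0, 0.0]
contact_force: [-0.3, -0.3, -1.4]
gripper_width: -0.1
grasp_force: 0.4
```

```bash
python3 st.py; python3 drop.py
```

```text
punch x,y,z [-13.9  55.5 292.2] F [-0.3 -0.2 -1.4] t 20.45 w -0.13729815644224788
top 36 z [140.58 146.2  150.03] row 179.52777777777777 col 326.5833333333333
side 90 z [121.52 137.02 146.53] row 175.0888888888889 col 252.87777777777777
```

Request:
carry_out([
  [-0.001,0,0],
  [-0.002,0,0],
  [-0.003,0,0],
  [-0.003,0,0],
], roll=[0,0,0,0], claw=[0,0,0,0])

```text
clock: 21.05
position: [564.9, -26.7, 292.3]
ee_rot: [-0.165, 0.986, 0.0, 0.0]
contact_force: [-0.4, 0.3, -0.4]
gripper_width: -0.3
grasp_force: 0.4
```

```bash
python3 st.py
```

```text
punch x,y,z [-10.9  55.5 292.3] F [-0.3  0.4 -0.4] t 21.05 w -0.2785470519020327
```

Request:
carry_out([
  [-0.001,0,0],
  [-0.002,0,0],
  [-0.003,0,0],
  [-0.003,0,0],
], roll=[0,0,0,0], claw=[0,0,0,0])

```text
clock: 21.55
position: [567.7, -25.8, 292.2]
ee_rot: [-0.165, 0.986, -0.0, 0.0]
contact_force: [-1.6, -0.8, 0.7]
gripper_width: 0.0
grasp_force: 0.6
```

```bash
python3 st.py; python3 drop.py
```

```text
punch x,y,z [ -8.   55.5 292.2] F [-1.8 -0.2  0.7] t 21.55 w 0.02677206383730678
top 32 z [142.75 145.42 148.85] row 182.25 col 326.6875
side 73 z [122.92 135.82 146.49] row 175.54794520547946 col 255.32876712328766
```

Request:
carry_out([
  [-0.0005,0,0],
  [-0.001,0,0],
  [-0.0015,0,0],
  [-0.0015,0,0],
], roll=[0,0,0,0], claw=[0,0,0,0])

```text
clock: 22.15
position: [569.0, -25.3, 292.1]
ee_rot: [-0.165, 0.986, 0.0, -0.0]
contact_force: [-1.1, 0.2, -1.4]
gripper_width: -0.1
grasp_force: 0.8
```

```bash
python3 st.py
```

```text
punch x,y,z [ -6.6  55.5 292.1] F [-1.   0.6 -1.4] t 22.15 w -0.117111354601991
```

Request:
carry_out([
  [-0.0007,0,0],
  [-0.0014,0,0],
  [-0.002,0,0],
  [-0.002,0,0],
], roll=[0,0,0,0], claw=[0,0,0,0])

```text
clock: 22.65
position: [570.8, -24.7, 292.0]
ee_rot: [-0.165, 0.986, 0.0, -0.0]
contact_force: [-2.1, -1.4, -1.0]
gripper_width: -0.1
grasp_force: 1.1
```

```bash
python3 st.py; python3 drop.py
```

```text
punch x,y,z [ -4.7  55.4 292. ] F [-2.5 -0.6 -1. ] t 22.65 w -0.14471827108688598
top 32 z [141.34 146.64 151.34] row 182.5 col 326.8125
side 54 z [122.81 135.15 146.69] row 175.77777777777777 col 254.7962962962963
```

Request:
carry_out([
  [-0.0007,0,0],
  [-0.0014,0,0],
  [-0.002,0,0],
  [-0.002,0,0],
], roll=[0,0,0,0], claw=[0,0,0,0])

```text
clock: 23.25
position: [572.6, -24.0, 291.9]
ee_rot: [-0.165, 0.986, 0.0, -0.0]
contact_force: [-2.8, -2.0, -2.6]
gripper_width: -0.5
grasp_force: 1.5
```

```bash
python3 st.py
```

```text
punch x,y,z [ -2.7  55.5 291.9] F [-3.3 -0.9 -2.6] t 23.25 w -0.48224468762698397
```

Request:
carry_out([
  [-0.0007,0,0.0001],
  [-0.0014,0,0.0002],
  [-0.002,0,0.0003],
  [-0.002,0,0.0003],
], roll=[0,0,0,0], claw=[0,0,0,0])

```text
clock: 23.75
position: [574.5, -23.4, 291.7]
ee_rot: [-0.165, 0.986, 0.0, -0.0]
contact_force: [-3.3, -1.9, -2.6]
gripper_width: 0.1
grasp_force: 2.0
```

```bash
python3 st.py; python3 drop.py
```

```text
punch x,y,z [ -0.7  55.5 291.7] F [-3.7 -0.7 -2.6] t 23.75 w 0.056707869216074985
top 31 z [141.08 145.47 149.7 ] row 182.90322580645162 col 327.19354838709677
side 22 z [121.25 127.97 141.15] row 176.63636363636363 col 254.1818181818182
```

Request:
carry_out([
  [-0.0007,0,0.0001],
  [-0.0014,0,0.0002],
  [-0.002,0,0.0003],
  [-0.002,0,0.0003],
], roll=[0,0,0,0], claw=[0,0,0,0])

```text
clock: 24.35
position: [576.4, -22.7, 291.4]
ee_rot: [-0.165, 0.986, 0.0, -0.0]
contact_force: [-4.6, -2.2, -3.2]
gripper_width: 0.1
grasp_force: 2.5
```

```bash
python3 st.py; python3 drop.py
```

```text
punch x,y,z [  1.3  55.5 291.4] F [-5.1 -0.6 -3.2] t 24.35 w 0.09516727898531713
top 34 z [139.47 144.64 148.37] row 183.14705882352942 col 327.29411764705884
side 8 z [120.11 122.68 131.82] row 178.375 col 253.75
```

Request:
carry_out([
  [-0.0007,0,0.0001],
  [-0.0014,0,0.0002],
  [-0.002,0,0.0004],
  [-0.002,0,0.0004],
], roll=[0,0,0,0], claw=[0,0,0,0])

```text
clock: 24.95
position: [578.1, -22.2, 291.1]
ee_rot: [-0.165, 0.986, -0.0, -0.001]
contact_force: [-5.1, -1.2, -2.0]
gripper_width: 0.1
grasp_force: 2.9
```

```bash
python3 st.py; python3 drop.py
```

```text
punch x,y,z [  3.1  55.4 291.1] F [-5.2  0.5 -2. ] t 24.95 w 0.08965925053910231
top 33 z [141.57 144.89 148.5 ] row 183.24242424242425 col 327.42424242424244
side 1 z [122.36 122.36 122.36] row 180.0 col 254.0
```

Request:
carry_out([
  [-0.0007,0,0.0001],
  [-0.0014,0,0.0002],
  [-0.002,0,0.0004],
  [-0.002,0,0.0004],
], roll=[0,0,0,0], claw=[0,0,0,0])

```text
clock: 25.55
position: [579.8, -21.6, 290.8]
ee_rot: [-0.165, 0.986, -0.0, -0.001]
contact_force: [-7.0, -2.3, -0.6]
gripper_width: -0.1
grasp_force: 3.3
```

```bash
python3 st.py; python3 drop.py
```

```text
punch x,y,z [  4.9  55.4 290.8] F [-7.4  0.1 -0.6] t 25.55 w -0.10344223087691175
top 34 z [140.26 144.38 149.43] row 183.41176470588235 col 327.6470588235294
side none
```

Request:
carry_out([
  [-0.0008,0,0.0001],
  [-0.0016,0,0.0002],
  [-0.0024,0,0.0004],
  [-0.0024,0,0.0004],
], roll=[0,0,0,0], claw=[0,0,0,0])

```text
clock: 26.15
position: [581.8, -21.0, 290.3]
ee_rot: [-0.165, 0.986, -0.0, -0.002]
contact_force: [-5.7, -2.2, -0.8]
gripper_width: 0.1
grasp_force: 3.8
```

```bash
python3 st.py
```

```text
punch x,y,z [  7.   55.4 290.3] F [-6.1 -0.2 -0.8] t 26.15 w 0.051050271020818515
```

Request:
carry_out([
  [-0.001,0,0.0002],
  [-0.002,0,0.0004],
  [-0.003,0,0.0006],
  [-0.003,0,0.0006],
], roll=[0,0,0,0], claw=[0,0,0,0])

```text
clock: 26.65
position: [584.3, -20.1, 289.7]
ee_rot: [-0.165, 0.986, -0.0, -0.002]
contact_force: [-8.9, -2.9, -0.6]
gripper_width: 0.1
grasp_force: 4.4
```

```bash
python3 st.py; python3 drop.py
```

```text
punch x,y,z [  9.6  55.3 289.7] F [-9.3  0.2 -0.6] t 26.65 w 0.11791348908336567
top 35 z [141.71 145.45 148.22] row 183.54285714285714 col 327.9142857142857
side none
```

Request:
carry_out([
  [-0.001,0,0.0002],
  [-0.002,0,0.0004],
  [-0.003,0,0.0007],
  [-0.003,0,0.0007],
], roll=[0,0,0,0], claw=[0,0,0,0])

```text
clock: 27.25
position: [586.8, -19.3, 289.1]
ee_rot: [-0.165, 0.986, -0.0, -0.003]
contact_force: [-10.4, -3.8, 1.8]
gripper_width: -0.1
grasp_force: 5.1
```

```bash
python3 st.py; python3 drop.py
```

```text
punch x,y,z [ 12.2  55.3 289.1] F [-11.1  -0.2   1.8] t 27.25 w -0.058299744353876796
top 36 z [139.76 146.12 148.97] row 183.77777777777777 col 327.8333333333333
side none
```

Request:
carry_out([
  [-0.001,0,0.0002],
  [-0.002,0,0.0004],
  [-0.003,0,0.0007],
  [-0.003,0,0.0007],
  [-0.003,0,0.0007],
  [-0.003,0,0.0007],
  [-0.003,0,0.0007],
  [-0.003,0,0.0007],
], roll=[0,0,0,0,0,0,0,0], claw=[0,0,0,0,0,0,0,0])

```text
clock: 28.35
position: [589.2, -18.6, 288.4]
ee_rot: [-0.165, 0.986, -0.0, -0.004]
contact_force: [-11.0, -4.4, 3.2]
gripper_width: -0.1
grasp_force: 5.8
```

```bash
python3 st.py; python3 drop.py
```

```text
punch x,y,z [ 14.7  55.2 288.4] F [-11.9  -0.5   3.2] t 28.35 w -0.11480111881629436
top 35 z [140.98 145.92 148.94] row 184.0 col 327.9428571428571
side none
```

Request:
carry_out([
  [-0.001,0,0.0002],
  [-0.002,0,0.0005],
  [-0.002,0,0.0005],
  [-0.002,0,0.0005],
  [-0.002,0,0.0005],
  [-0.002,0,0.0005],
  [-0.002,0,0.0005],
], roll=[0,0,0,0,0,0,0], claw=[0,0,0,0,0,0,0])

```text
clock: 29.32
position: [590.8, -18.0, 287.8]
ee_rot: [-0.165, 0.986, -0.0, -0.004]
contact_force: [-12.0, -3.8, 3.7]
gripper_width: 0.0
grasp_force: 6.3
```

```bash
python3 st.py; python3 drop.py
```

```text
punch x,y,z [ 16.4  55.2 287.8] F [-12.6   0.3   3.7] t 29.325 w 0.018286727200876325
top 34 z [139.47 144.49 150.  ] row 184.08823529411765 col 328.0
side none
```

The lean held at about 13 N for more than 0.5 s with the pin dropped. I back off and look at the pin.

Request:
carry_out([
  [0.005,0,0],
  [0.015,0,0],
  [0.035,0,0],
  [0.045,0,-0.03],
  [0.045,0,-0.08],
  [0.045,-0.03,-0.11],
  [0.045,-0.08,-0.11],
  [0.045,-0.105,-0.11],
], roll=[0,0,0,0,0,0,0,0], claw=[0,0,0,0,0,0,0,0])

```text
clock: 30.42
position: [586.6, -132.4, 400.5]
ee_rot: [-0.165, 0.986, -0.001, 0.005]
contact_force: [0.4, 0.2, 0.3]
gripper_width: -0.0
grasp_force: 0.0
```

```bash
python3 st.py; python3 drop.py; python3 -c "
from pin import *
p=look('l5')
C=cloud(p)
red=mask(p,(0,130,50),(8,255,255))&(np.hypot(C[...,0]-608,C[...,1]+122)<35)&(C[...,2]>85)
Q=C[red]; a=np.radians(19.1); d=Q-[609.7,-122.8,0]
x=d[:,0]*np.cos(a)+d[:,1]*np.sin(a); y=-d[:,0]*np.sin(a)+d[:,1]*np.cos(a)
print('head rel hole x',np.percentile(x,[2,50,98]),'y',np.percentile(y,[2,50,98]),'z',np.percentile(d[:,2],[2,50,98]))"
```

```text
punch x,y,z [-25.  -51.5 400.5] F [0.5 0.1 0.3] t 30.425 w -0.008834234266197326
top none
side 83 z [122.56 138.94 146.84] row 174.50602409638554 col 256.6024096385542
head 541 [ 598.97 -125.97  143.9 ] top z [126.6  146.81 148.42]
grip 0.83 [400.1, 242.6] [585.56 -24.   128.44]
bar n 918 x [ 6.71 10.14 16.15] y [24.   52.06 83.72] z [79.88 84.47 86.16]
head rel hole x [-18.08 -12.2   -1.15] y [-7.82  0.28  8.49] z [122.54 146.81 148.64]
```

Request:
carry_out([
  [-0.04,0.05,0],
  [-0.067,0.1065,0],
  [-0.067,0.1065,0],
  [-0.067,0.1065,0.05],
  [-0.067,0.1065,0.1],
  [-0.067,0.1065,0.1145],
  [-0.067,0.1065,0.1145],
  [-0.067,0.1065,0.1145],
], roll=[0,0,0,0,0,0,0,0], claw=[0,0,0,0,0,0,0,0])

```text
clock: 31.62
position: [614.3, -8.3, 285.9]
ee_rot: [-0.165, 0.986, -0.0, 0.002]
contact_force: [0.2, -0.3, 0.5]
gripper_width: 0.2
grasp_force: 0.0
```

```bash
python3 st.py; python3 drop.py
```

```text
punch x,y,z [ 41.8  56.7 285.9] F [ 0.1 -0.3  0.5] t 31.625 w 0.2355788219264346
top 34 z [141.96 146.33 149.43] row 182.73529411764707 col 327.7352941176471
side 52 z [123.85 140.38 145.98] row 174.25 col 257.88461538461536
```

Request:
carry_out([
  [0.008,0,0],
  [0.014,0,0],
  [0.017,0,0],
  [0.02,0,0],
  [0.0225,0,0],
  [0.025,0,0],
  [0.025,0,0],
], roll=[0,0,0,0,0,0,0], claw=[0,0,0,0,0,0,0])

```text
clock: 32.6
position: [589.5, -16.7, 283.3]
ee_rot: [-0.165, 0.986, 0.0, -0.0]
contact_force: [-0.3, 0.5, 1.0]
gripper_width: -0.1
grasp_force: 0.3
```

```bash
python3 st.py; python3 drop.py
```

```text
punch x,y,z [ 15.6  56.9 283.3] F [-0.2  0.5  1. ] t 32.6 w -0.11133511938610217
top 34 z [141.99 147.77 150.35] row 181.73529411764707 col 327.2352941176471
side none
```

Request:
carry_out([
  [0.0015,0,0],
  [0.003,0,0],
  [0.0045,0,0],
  [0.006,0,0],
  [0.007,0,0],
  [0.007,0,0],
], roll=[0,0,0,0,0,0], claw=[0,0,0,0,0,0])

```text
clock: 33.45
position: [582.9, -18.9, 283.3]
ee_rot: [-0.165, 0.986, 0.0, -0.0]
contact_force: [0.8, -0.8, 0.0]
gripper_width: 0.0
grasp_force: 0.3
```

```bash
python3 st.py; python3 drop.py
```

```text
punch x,y,z [  8.7  56.9 283.3] F [ 0.5 -1.   0. ] t 33.45 w 0.04055107040059734
top 35 z [141.75 146.86 150.48] row 181.42857142857142 col 327.25714285714287
side none
```

Request:
carry_out([
  [0.002,0,0],
  [0.004,0,0],
  [0.006,0,0],
  [0.008,0,0],
  [0.008,0,0],
], roll=[0,0,0,0,0], claw=[0,0,0,0,0])

```text
clock: 34.17
position: [575.4, -21.5, 283.5]
ee_rot: [-0.165, 0.986, 0.0, 0.0]
contact_force: [1.5, 1.3, -0.8]
gripper_width: 0.1
grasp_force: 0.6
```

```bash
python3 st.py; python3 drop.py
```

```text
punch x,y,z [  0.8  57.  283.5] F [ 1.8  0.8 -0.8] t 34.175 w 0.11618316428379015
top 36 z [140.39 145.74 148.06] row 177.86111111111111 col 326.3888888888889
side 83 z [122.19 135.5  146.27] row 175.43373493975903 col 250.95180722891567
```

The pin is upright again (top row 178). I retreat and go over its head.

Request:
carry_out([
  [-0.012,0,0],
  [-0.015,0,-0.01],
  [-0.015,0,-0.05],
  [-0.015,0,-0.075],
  [0,-0.05,-0.075],
  [0.001,-0.107,-0.075],
  [0.001,-0.107,-0.075],
  [0.001,-0.107,-0.075],
], roll=[0,0,0,0,0,0,0,0], claw=[0,0,0,0,0,0,0,0])

```text
clock: 35.28
position: [609.3, -123.1, 358.5]
ee_rot: [-0.165, 0.986, 0.0, -0.0]
contact_force: [0.0, -0.2, 0.8]
gripper_width: 0.0
grasp_force: 0.0
```

```bash
python3 st.py; python3 drop.py; cat > head.py <<'E'
from pin import *
p=look('l6'); C=cloud(p)
red=mask(p,(0,130,50),(8,255,255))&(np.hypot(C[...,0]-608,C[...,1]+122)<35)&(C[...,2]>85)
Q=C[red]; a=np.radians(19.1); d=Q-[609.7,-122.8,0]
x=d[:,0]*np.cos(a)+d[:,1]*np.sin(a); y=-d[:,0]*np.sin(a)+d[:,1]*np.cos(a)
if len(x): print('head rel hole x',np.percentile(x,[2,50,98]),'y',np.percentile(y,[2,50,98]),'z',np.percentile(d[:,2],[2,50,98]))
E
python3 head.py
```

```text
punch x,y,z [ -0.4 -50.1 358.5] F [-0.  -0.2  0.8] t 35.275 w 0.039540389603660776
top none
side 83 z [122.74 137.63 146.6 ] row 175.09638554216866 col 251.14457831325302
head 830 [ 610.85 -122.67  141.76] top z [125.16 146.13 148.62]
grip 0.69 [426.2, 205.2] [561.72 -31.37 128.87]
bar n 1382 x [-21.41 -17.54 -12.17] y [24.14 52.67 83.17] z [80.11 84.11 85.7 ]
head rel hole x [-4.6   0.25  9.55] y [-9.07 -0.08  8.61] z [122.84 146.13 149.06]
```

Request:
carry_out([
  [0,0,0.02],
  [0,0,0.034],
  [0,0,0.036],
  [0,0,0.038],
  [0,0,0.04],
  [0,0,0.042],
  [0,0,0.043],
  [0,0,0.043],
], roll=[0,0,0,0,0,0,0,0], claw=[0,0,0,0,0,0,0,0])

```text
clock: 36.48
position: [610.4, -123.2, 319.0]
ee_rot: [-0.166, 0.986, -0.001, 0.003]
contact_force: [-0.6, -0.3, 8.0]
gripper_width: 0.2
grasp_force: 4.5
```

```bash
python3 st.py
```

```text
punch x,y,z [  0.5 -50.6 319. ] F [-0.6 -0.1  8. ] t 36.475 w 0.15045071793903542
```

Request:
carry_out([
  [0,0,0.002],
  [0,0,0.004],
  [0,0,0.006],
  [0,0,0.008],
  [0,0,0.01],
  [0,0,0.01],
], roll=[0,0,0,0,0,0], claw=[0,0,0,0,0,0])

```text
clock: 37.22
position: [609.9, -124.0, 312.0]
ee_rot: [-0.166, 0.986, -0.002, 0.003]
contact_force: [-6.9, -1.4, 20.8]
gripper_width: 0.1
grasp_force: 10.3
```

```bash
python3 st.py
```

```text
punch x,y,z [-2.00e-01 -5.12e+01  3.12e+02] F [-7.   0.9 20.8] t 37.225 w 0.10395299026861093
```

Request:
carry_out([
  [0,0,0.002],
  [0,0,0.004],
  [0,0,0.006],
  [0,0,0.008],
  [0,0,0.01],
  [0,0,0.01],
], roll=[0,0,0,0,0,0], claw=[0,0,0,0,0,0])

```text
clock: 37.98
position: [607.4, -124.4, 300.0]
ee_rot: [-0.165, 0.986, -0.001, -0.002]
contact_force: [-11.7, -2.7, 18.0]
gripper_width: 0.1
grasp_force: 8.7
```

```bash
python3 st.py
```

```text
punch x,y,z [ -2.7 -50.7 300. ] F [-12.    1.2  18. ] t 37.975 w 0.12069773945243668
```

Request:
carry_out([
  [0,0,-0.02],
  [0,0,-0.05],
  [0,0,-0.06],
  [0,0,-0.06],
], roll=[0,0,0,0], claw=[0,0,0,0])

```text
clock: 38.48
position: [609.3, -122.9, 355.8]
ee_rot: [-0.165, 0.986, 0.0, 0.001]
contact_force: [-0.3, 1.2, -0.2]
gripper_width: 0.0
grasp_force: 0.0
```

```bash
python3 st.py; python3 head.py
```

```text
punch x,y,z [ -0.4 -50.  355.8] F [ 0.2  1.3 -0.2] t 38.475 w 0.029453760350803722
head 736 [ 605.66 -124.88  123.24] top z [105.19 126.97 128.24]
grip 0.92 [427.6, 217.5] [569.41 -29.51 130.44]
bar n 1354 x [-12.45  -8.86  -3.73] y [24.08 52.47 83.18] z [80.79 85.39 86.96]
head rel hole x [-11.16  -5.56   6.22] y [-8.86 -0.61  7.6 ] z [102.35 126.97 128.55]
```

Request:
carry_out([
  [0.002,0,0.03],
  [0.002,0,0.052],
  [0.002,0,0.056],
  [0.002,0,0.059],
  [0.002,0,0.062],
  [0.002,0,0.065],
  [0.002,0,0.068],
  [0.002,0,0.07],
], roll=[0,0,0,0,0,0,0,0], claw=[0,0,0,0,0,0,0,0])

```text
clock: 39.58
position: [607.9, -123.6, 287.9]
ee_rot: [-0.165, 0.986, -0.001, 0.001]
contact_force: [-2.5, 1.5, 9.1]
gripper_width: -0.2
grasp_force: 4.2
```

```bash
python3 st.py
```

```text
punch x,y,z [ -2.  -50.1 287.9] F [-1.8  2.3  9.1] t 39.575 w -0.19175554507759615
```

Request:
carry_out([
  [0,0,0.002],
  [0,0,0.004],
  [0,0,0.006],
  [0,0,0.008],
  [0,0,0.008],
], roll=[0,0,0,0,0], claw=[0,0,0,0,0])

```text
clock: 40.2
position: [608.0, -123.3, 285.5]
ee_rot: [-0.166, 0.986, -0.001, 0.003]
contact_force: [-9.4, 4.8, 29.7]
gripper_width: 0.1
grasp_force: 14.9
```

```bash
python3 st.py
```

```text
punch x,y,z [ -1.8 -49.9 285.5] F [-7.3  7.6 29.7] t 40.2 w 0.10480143840815018
```

Request:
carry_out([
  [0,0,-0.02],
  [0,0,-0.06],
  [0,0,-0.1],
  [0,0,-0.1],
  [0,0,-0.1],
], roll=[0,0,0,0,0], claw=[0,0,0,0,0])

```text
clock: 40.83
position: [607.1, -123.5, 377.0]
ee_rot: [-0.165, 0.986, 0.0, -0.0]
contact_force: [0.4, 0.2, -0.0]
gripper_width: 0.2
grasp_force: 0.0
```

```bash
python3 st.py; python3 head.py; python3 - <<'E'
import cv2
i=cv2.imread('pics/l6.png');cv2.imwrite('pics/l6c.png',cv2.resize(i[80:320,180:460],None,fx=2.4,fy=2.4))
E
```

```text
punch x,y,z [ -2.7 -49.8 377. ] F [ 0.5  0.1 -0. ] t 40.825 w 0.21390743212646168
head 516 [ 607.62 -124.7   109.61] top z [ 93.98 112.64 114.  ]
grip 0.86 [412.6, 210.9] [569.07 -31.04 131.36]
bar n 1110 x [-12.42  -8.68  -3.5 ] y [24.13 51.87 83.07] z [81.28 85.48 87.  ]
head rel hole x [-9.52 -3.45  8.  ] y [-9.16 -0.81  6.97] z [ 90.36 112.64 114.29]
```

View pics/l6c.png

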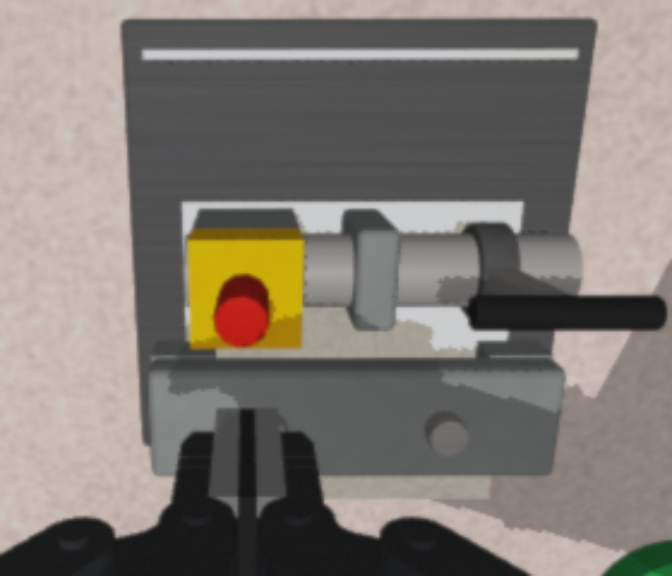

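The pin's red head, at crop (243,310), sits on the yellow block with its top at 112.6 mm, where 112 is fully seated. The gripper is clear, so I hand the job in.

```bash
python3 -c "
from bench import *
print(job_done())"
```

```text
the job is handed in; nothing more can be done
None
```

I handed the job in at about 41 s: the pin dropped into the shaft, the lever held a lean of about 13 N, and the pin is pressed through with its red head on the block; the mug, tape and pad were not touched, and no verdict was returned.

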